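Turn the mixing disc onto its drive key and press it home

TASK

The white mixing disc on the food processor is standing high on its spindle because the notch in its rim is not over the red drive key. Push the disc round with a fingertip, using its orange peg, until the notch is over the red key, then press down on the grey hub in the middle until the disc is fully home, flat on the base with the key in the notch. Only push and press: do not lift the disc, and leave the mug, the spice jar and the teaspoon where they are.

Things in the scene. Friction and masses are not known exactly. Their poses are not given: they have to be found in the camera images.
- base: White round food processor base, fixed, 172 mm across; flat black top face 50 mm above the worktop; black control panel on one side. Origin on the spindle axis at worktop height, z up; the red key lies along its own -x (panel side). A 16 mm steel spindle on the axis is hidden in the disc's hub.
- disc: White mixing disc, 132 mm across, plate 5 mm thick, about 0.15 kg, loose but centred by the spindle; turns either way without limit, stops where left. Origin on its axis at the plate's underside, z up; own -x points to the notch (parallel slot 24 mm wide, 19 mm deep, open at the rim), own +x to the orange peg. Starts with its underside 9.5 mm above the base's black face; home, it lies on that face.
- peg (a point): Centre of the top of the upright orange finger peg on the disc: 12 mm diameter, 24 mm tall above the plate, 50 mm from the disc's axis, directly opposite the notch. Pushing its side along the circle turns the disc with well under 2 N; push square to the arc, as a slanting push can jam it against the spindle.
- notch (a point): Middle of the notch in the disc's rim, 58 mm from the disc's axis, at the plate's underside.
- hub_top (a point): Centre of the flat top of the disc's grey hub (a round stud 34 mm across, 48 mm tall from the plate's underside, on the axis): the place to press down.
- key (a point): Top of the red drive key, fixed on the base's black top face: a rounded radial bar 10 mm wide, 8 mm high, running from 50 to 78 mm from the axis; this point is 64 mm from the axis. The outer end is seen outside the disc's rim. The notch clears it by 7 mm on each side when centred.
- jar: Spice jar with a yellow cap, 45 mm across, 100 mm tall, loose bystander; origin at the centre of its underside.
- mug: White mug with a brown-red inside, 89 mm across (120 mm with its handle), 98 mm tall, loose bystander; origin at the centre of its underside.
- spoon: Grey teaspoon, 130 x 27 x 11 mm, lying flat, loose bystander; origin at the centre of its underside.
- collar (a joint): Downward travel (m) of the black friction collar, 52 mm across, that carries the disc: 0 at the start, 0.0095 when the disc is home. It slides under a push of about 5 to 8 N on the hub and stays where it is left. With the notch off the key the disc is stopped by the key after about 1.5 mm.

How it is judged:
At the end, for the whole second after the job is handed in: The disc's underside is within 2 mm of the base's black top face, level within 0.04 rad, its notch within 10 mm sideways of the key's line on the key's side, and the disc at rest (z of disc in the frame of base below 0.052 m and angle between disc's own z axis and vertical below 0.04 rad and x of notch in the frame of base below -0.045 m and y of notch in the frame of base between -0.01 and 0.01 m and linear speed of disc below 0.01 m/s and angular speed of disc below 0.1 rad/s); the robot touches nothing.
It fails at once if the disc is lifted by more than 10 mm from where it stood (z of disc in the frame of base above 0.0695 m).
It fails at once if the spice jar is moved more than 20 mm or tipped (distance of jar from where it was at the start of the episode above 0.02 m or angle between jar's own z axis and vertical above 0.3 rad).
It fails at once if the mug is moved more than 20 mm or tipped (distance of mug from where it was at the start of the episode above 0.02 m or angle between mug's own z axis and vertical above 0.3 rad).
It fails at once if the teaspoon is moved more than 20 mm (distance of spoon from where it was at the start of the episode above 0.02 m).
It also fails if it takes over 64 s, if anything falls off the work surface, if the arm or the gripper's body presses on something with over 40 N, if the wrist force passes 120 N, or if a joint passes its speed limit or range.

ROBOT

A 6-joint arm with a two-finger parallel gripper is mounted at the origin on a cart in front of the work surface, level with it; the furniture and walls round the work are solid. World frame = base frame: x ahead of the robot, y to its left, z up, the work surface at z = 0. Lengths are in m, angles in rad, forces in N, time in s.
With the tool pointing down it reaches from about 0.275 to 0.975 m from the base axis. Payload 8.4 kg.
Tool frame: the origin (TCP) lies between the finger pads; the fingertips stand 25 mm ahead of it and the grasp point (between the pads) lies 6 mm ahead of it; z points along the fingers, y is the line along which they close (so a half turn about z gives the same grasp; the last joint's range is limited). The gripper opens to 92 mm and grips with 3 to 60 N. Pads are 20 mm wide; open, the fingers measure 128 mm over their backs; the gripper's body (75 mm by 189 mm) begins 69 mm behind the grasp point.
Start: joints at [1.336, 0.353, 1.633, -0, 1.155, -0.002], TCP at [0.144, 0.608, 0.24] pointing down, gripper open.
Joint ranges: [-2.63, 2.63], [-0.92, 2.1], [0.06, 2.66], [-1.3, 4.44], [0, 2.69], [-3.02, 3.02]. Speed limits (rad/s): [2.22, 2.22, 2.79, 3.14, 3.14, 3.14].

INTERFACE

Orientations are given as a 3x3 rotation matrix whose columns are the frame's x, y, z axes.
In Python, from bench import env, optics, models gives the robot as it stands.
- The arm moves only by the tool servo_tool, never from a script. Its argument "deltas" is a list of rows, each a list of 2 entries, a list of its own where there are three numbers: the shift along the tool's x, y, z in mm, then the turn, a rotation vector about the tool's x, y, z in degrees. A call has 1 to 12 rows; each row is the pose to reach, as a shift and turn from the pose commanded when the call began, along the tool's axes at that moment; what a row does not reach only later rows make up. A row lasts 1/10 s, in which the tool goes at most 50 mm and 8.59 degrees, less where a joint would pass 70% of its speed; a pose out of reach is approached as far as the arm can. A call with a gripper value outside its range is refused whole. "gripper" is the finger opening in mm, from 0 to 91.9, set as the call begins (left out, the last holds). The fingers move at their own pace and stop on an object; "newtons" is the grip in N (left out, the last holds). Time passes only in rows, so rows that repeat a pose let the fingers close. It gives the time, the measured TCP pose, the force, the opening and the grip force at its end, in the units of the state.
- env.get_state(): the state, without advancing time (a new reading comes with each control period).
- optics.snapshot(name): name is "scene" or "side" or "wrist"; returns a dict with "img" (400x640x3 uint8, red, green, blue), "range_z" (400x640 float32, m along the optical axis (not along the pixel's ray), 0 where there is no reading), "mtx" (3x3 intrinsics, pixels), "R" (3x3) and "t" (3): a world point X has camera coordinates R X + t. Camera axes: x right, y down, z forward; pixel columns grow to the right and rows downward; lengths in m; the calibration is good to about 2 mm. The wrist camera is an equidistant fisheye: a pixel r from the principal point sees the ray r / f radians off the axis. A picture is of the moment at which its call begins.
- env.job_done(): hands the job in; it is judged then, once.
Trained networks look in the newest picture that a camera, given by its name, has taken for a name from the list of things; names that differ only in an ending like _2 or _b are one class to them, and where a whole thing is asked for, a point or a joint stands for the part that bears it (a point fixed in the world has none). Each returns a list of dicts, best first, with "score" (0 to 1); they miss things now and then, are a little off and sometimes report something else, mostly with a low value. They report only what shows in the picture. A call takes as long as a camera call.
- models.boxes_of(camera, target): "centre" ([column, row] in pixels, amid what is visible of it).
- models.pinpoint(camera, target): "centre" ([column, row] in pixels: a listed point, or the origin of a listed thing).
The state is a dict: "clock": time; "qpos": joint angles; "qd": joint speeds; "effort": joint torques, N m; "tcp_pos": TCP position; "eef_rot": TCP orientation; "force": force on the tool from outside, world axes, zero at the start; "wrist_torque": the same for the moment, N m; "gripper_width": opening from 0.0 (shut) to 1.0 (fully open); "gripper_force": force on a finger pad.
Only numpy, scipy, OpenCV 4.12 (cv2) and the standard library are available. Lean on these libraries where they do the work, as an engineer would, in place of code of your own. Each camera call takes 0.05 s, during which the arm holds its last target. There are 200 camera calls.

## Working session

There is one attempt and no reset: what is moved stays moved. The work goes in short steps, Python scripts to look and compute and a tool call to move; the robot and the scene stay as the last step left them, time stands still between calls to the robot, and variables do not carry over. Pictures are saved under pics/ and viewed, at most 10 in all, crops included, and the job is handed in when it is done.

Besides the shell and the picture viewer there is one more tool, called after ">>>" as a command line: name --argument value ..., lists and objects as JSON in quotes. servo_tool: Moves the arm, as the interface text tells. Its arguments: {"type":"object","properties":{"deltas":{"type":"array","items":{"type":"array"}},"gripper":{"type":"number"},"newtons":{"type":"number"}},"required":["deltas"]}

```bash
mkdir -p pics
cat > h.py <<'E'
from bench import env, optics, models
import numpy as np, cv2
def ray(s,c):  # pinhole
    d=np.linalg.inv(s["mtx"])@[c[0],c[1],1.]
    return s["R"].T@d, -s["R"].T@s["t"]
def atz(s,c,z):
    d,o=ray(s,c); return o+d*(z-o[2])/d[2]
def pd(s,c):
    r=s["range_z"]; u,v=int(round(c[0])),int(round(c[1]))
    p=r[max(v-1,0):v+2,max(u-1,0):u+2]; p=p[p>0]
    if len(p)==0: return None
    d,o=ray(s,c); return o+d*np.median(p)
E
python3 - <<'E'
from h import *
np.set_printoptions(precision=3,suppress=True)
for n in ["scene","side"]:
    s=optics.snapshot(n); cv2.imwrite(f"pics/{n}0.png",s["img"][:,:,::-1])
    for t in ["peg","notch","hub_top","key","base","disc","jar","mug","spoon"]:
        for r in models.pinpoint(n,t)[:1]:
            c=r["centre"]; print(n,t,round(r["score"],2),np.array(c),pd(s,c),{"peg":atz(s,c,.0885),"hub_top":atz(s,c,.1075),"key":atz(s,c,.058)}.get(t,""))
st=env.get_state();print(st["clock"],st["tcp_pos"],st["eef_rot"],st["force"])
E
```

```text
scene peg 0.82 [357.9 195. ] [ 0.523 -0.518 -0.003] [ 0.42  -0.351  0.089]
scene notch 0.89 [322.6 198.4] [ 0.532 -0.331  0.051] 
scene hub_top 0.7 [339.8 187.1] [ 0.472 -0.333  0.105] [ 0.469 -0.328  0.108]
scene key 0.92 [324.  208.6] [ 0.479 -0.268  0.058] [ 0.48  -0.269  0.058]
scene base 0.81 [342.2 219.7] [ 0.416 -0.269  0.043] 
scene disc 0.68 [339.  199.9] [ 0.461 -0.315  0.074] 
scene jar 0.66 [266.1 272.2] [0.442 0.009 0.01 ] 
scene mug 0.78 [382.2 196.8] [ 0.436 -0.529  0.012] 
scene spoon 0.75 [229.5 291.8] [ 0.465  0.103 -0.001] 
side peg 0.94 [344.7 180.1] [ 0.425 -0.343  0.086] [ 0.425 -0.339  0.089]
side notch 0.95 [306.2 194.7] [ 0.521 -0.299  0.065] 
side hub_top 0.73 [329.2 176.2] [ 0.464 -0.32   0.109] [ 0.464 -0.323  0.108]
side key 0.83 [321.6 203.3] [ 0.479 -0.267  0.06 ] [ 0.479 -0.271  0.058]
side base 0.71 [326.4 209.9] [ 0.466 -0.254  0.05 ] 
side disc 0.95 [326.8 184.4] [ 0.469 -0.313  0.089] 
side jar 0.67 [320.4 292.8] [0.457 0.017 0.022] 
side mug 0.66 [340.  169.3] [ 0.448 -0.529  0.018] 
side spoon 0.58 [308.  331.2] [0.473 0.103 0.001] 
1.0 [0.144 0.608 0.24 ] [[-0.973  0.231 -0.   ]
 [ 0.231  0.973 -0.   ]
 [-0.    -0.    -1.   ]] [-0.143 -0.468 -0.543]
```

View pics/scene0.png

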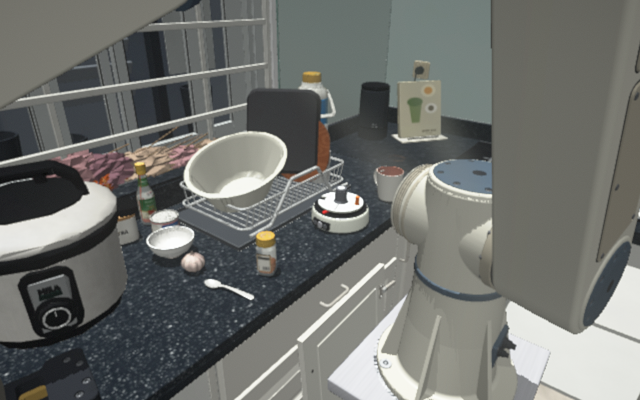

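View pics/side0.png

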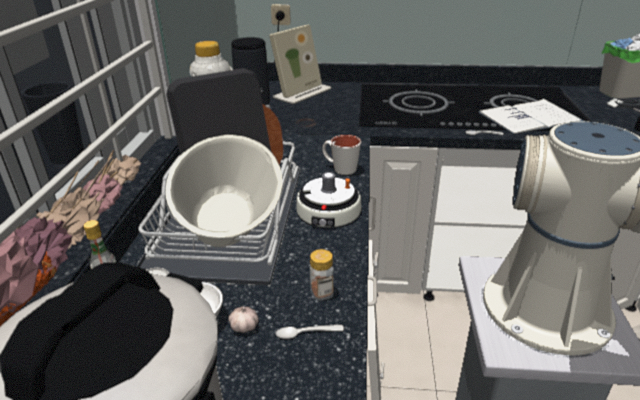

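Side and scene views agree: the hub is at about (0.466, -0.325), the key at angle 76° and the peg at 205°. The disc must turn about +51°. I'll travel there first.

>>> servo_tool --deltas '[[[-355,-387,0],[0,0,56]],[[-355,-387,0],[0,0,56]],[[-355,-387,0],[0,0,56]],[[-355,-387,0],[0,0,56]],[[-355,-387,0],[0,0,56]],[[-355,-387,0],[0,0,56]],[[-355,-387,0],[0,0,56]],[[-355,-387,0],[0,0,56]],[[-355,-387,0],[0,0,56]],[[-355,-387,0],[0,0,56]],[[-355,-387,0],[0,0,56]],[[-355,-387,0],[0,0,56]]]' --gripper 0

```text
clock: 2.2
tcp_pos: [0.4017, 0.1473, 0.2399]
eef_rot: [[-0.349, 0.937, 0.001], [0.937, 0.349, -0.0], [-0.001, 0.001, -1.0]]
force: [0.4, 1.1, 0.7]
gripper_width: 0.002
gripper_force: 0.0
```

```bash
cat >> h.py <<'E'
from scipy.spatial.transform import Rotation as Ro
np.set_printoptions(precision=4,suppress=True)
def delta(p,ang):  # world TCP target, tool y heading deg, tool down
    st=env.get_state(); R=np.array(st["eef_rot"]); a=np.radians(ang)
    y=np.array([np.cos(a),np.sin(a),0]); z=np.array([0,0,-1.]); T=np.column_stack([np.cross(y,z),y,z])
    return 1000*R.T@(np.array(p)-st["tcp_pos"]), np.degrees(Ro.from_matrix(R.T@T).as_rotvec())
def stt():
    s=env.get_state(); R=np.array(s["eef_rot"]); print(s["clock"],s["tcp_pos"],"yang",np.degrees(np.arctan2(R[1,1],R[0,1])),"f",s["force"])
E
python3 -c "
from h import *
stt();print(delta([.43,-.28,.24],-65))"
```

```text
2.2 [0.4017 0.1473 0.2399] yang 20.448847545266656 f [0.4406 1.0927 0.6797]
(array([-410.277 , -122.7317,    0.0199]), array([ 0.0651, -0.0042, 85.4488]))
```

>>> servo_tool --deltas '[[[-410,-123,0],[0,0,85.4]],[[-410,-123,0],[0,0,85.4]],[[-410,-123,0],[0,0,85.4]],[[-410,-123,0],[0,0,85.4]],[[-410,-123,0],[0,0,85.4]],[[-410,-123,0],[0,0,85.4]],[[-410,-123,0],[0,0,85.4]],[[-410,-123,0],[0,0,85.4]],[[-410,-123,0],[0,0,85.4]],[[-410,-123,0],[0,0,85.4]],[[-410,-123,0],[0,0,85.4]],[[-410,-123,0],[0,0,85.4]]]'

```text
clock: 3.4
tcp_pos: [0.43, -0.2765, 0.2395]
eef_rot: [[0.902, 0.431, -0.0], [0.431, -0.902, 0.0], [-0.0, -0.001, -1.0]]
force: [-0.6, 0.2, 0.0]
gripper_width: 0.004
gripper_force: 0.0
```

```bash
cat >> h.py <<'E'
def wz(s,c,z):
    m=s["mtx"]; v=np.array([(c[0]-m[0,2])/m[0,0],(c[1]-m[1,2])/m[1,1]]); th=np.linalg.norm(v)
    d=np.r_[np.sin(th)*v/max(th,1e-9),np.cos(th)]; d=s["R"].T@d; o=-s["R"].T@s["t"]
    return o+d*(z-o[2])/d[2]
def look(zd=.0595):
    s=optics.snapshot("wrist"); P={}
    for t,z in [("peg",zd+.029),("notch",zd),("hub_top",zd+.048),("key",.058)]:
        for r in models.pinpoint("wrist",t)[:1]:
            P[t]=wz(s,r["centre"],z); print(t,round(r["score"],2),np.array(r["centre"]),P[t])
    if "hub_top" in P:
        for t in P:
            d=P[t]-P["hub_top"]; print(t,"ang",np.degrees(np.arctan2(d[1],d[0])),"r",np.hypot(d[0],d[1]))
    return s
E
python3 -c "
from h import *
stt();s=look();cv2.imwrite('pics/w1.png',s['img'][:,:,::-1])"
```

```text
3.4 [ 0.43   -0.2765  0.2395] yang -64.46590754319278 f [-0.561   0.1665  0.037 ]
peg 0.75 [367.2 237.8] [ 0.4159 -0.3418  0.0885]
notch 0.89 [386.3 129. ] [ 0.5247 -0.3135  0.0595]
hub_top 0.8 [387.2 193.9] [ 0.4676 -0.3322  0.1075]
key 0.57 [328.2 151.2] [ 0.4758 -0.2689  0.058 ]
peg ang -169.5110334053662 r 0.05254284859415922
notch ang 18.114316639881878 r 0.060095850994822356
hub_top ang 0.0 r 0.0
key ang 82.6065563449393 r 0.06387410527149355
```

View pics/w1.png

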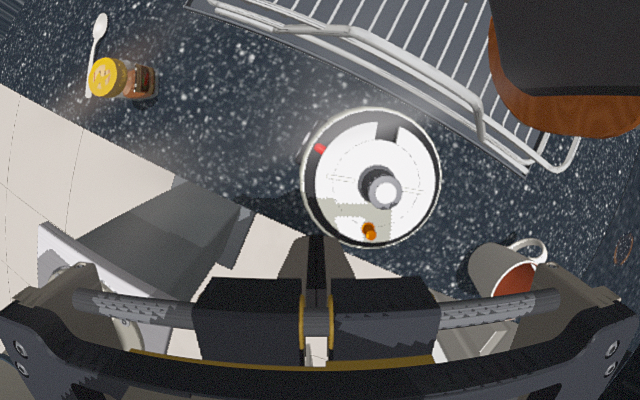

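The wrist view shows the hub top at (387,192), the orange peg at (369,237), the red key at (319,148) and the notch at (386,130). The gripper hangs clear of the mug and rack. Next I descend behind the peg.

```bash
cat >> h.py <<'E'
C=np.array([.467,-.329])
def pose(phi,off,z=.096,c=C,r=.05):
    a=np.radians(phi); u=np.array([np.cos(a),np.sin(a)]); t=np.array([-u[1],u[0]])
    return np.r_[c+r*u-off*t,z], phi+90-360
E
python3 -c "
from h import *
print(delta(*pose(197,.045,.2)),delta(*pose(197,.045)))"
```

```text
(array([-32.0087,  11.2721,  39.7192]), array([ 0.0066, -0.0087,  8.4063])) (array([-32.0236,  11.2591, 143.7192]), array([ 0.0066, -0.0087,  8.4063]))
```

>>> servo_tool --deltas '[[[-32,11,20],[0,0,8.4]],[[-32,11,60],[0,0,8.4]],[[-32,11,90],[0,0,8.4]],[[-32,11,115],[0,0,8.4]],[[-32,11,133],[0,0,8.4]],[[-32,11,143],[0,0,8.4]],[[-32,11,143],[0,0,8.4]],[[-32,11,143],[0,0,8.4]]]'

```text
clock: 4.45
tcp_pos: [0.4061, -0.3011, 0.0972]
eef_rot: [[0.957, 0.291, 0.001], [0.291, -0.957, -0.0], [0.0, 0.001, -1.0]]
force: [0.3, 0.1, 0.5]
gripper_width: 0.004
gripper_force: 0.0
```

```bash
python3 -c "
from h import *
stt();s=look();cv2.imwrite('pics/w2.png',s['img'][:,:,::-1])
for n in ['scene','side']:
  s=optics.snapshot(n)
  for t,z in [('peg',.0885),('hub_top',.1075),('key',.058)]:
    for r in models.pinpoint(n,t)[:1]: print(n,t,r['score'],atz(s,r['centre'],z))
for p in [197,204,211,218,225,232,239,246,252]: print(p,delta(*pose(p,.024)))"
```

```text
4.45 [ 0.4061 -0.3011  0.0972] yang -73.10802293851833 f [0.3136 0.0788 0.458 ]
peg 0.69 [394.3 259.8] [ 0.4191 -0.343   0.0885]
hub_top 0.67 [416.4 175.5] [ 0.468  -0.3303  0.1075]
key 0.94 [294.3 120.5] [ 0.4743 -0.2672  0.058 ]
peg ang -165.47581534580283 r 0.050581116702733624
hub_top ang 0.0 r 0.0
key ang 84.28099679399791 r 0.06337176973074625
scene peg 0.49 [0.3745 0.1799 0.0885]
scene hub_top 0.84 [ 0.474  -0.3425  0.1075]
scene key 0.75 [ 0.4891 -0.2778  0.058 ]
side peg 0.66 [ 0.425  -0.3497  0.0885]
side hub_top 0.97 [ 0.4684 -0.3222  0.1075]
side key 0.7 [ 0.4709 -0.2696  0.058 ]
197 (array([ 0.4936, 20.7392,  0.6056]), array([ 0.001 , -0.001 , -0.1376]))
204 (array([-2.0435, 27.0177,  0.6057]), array([ 0.0011, -0.001 , -7.1376]))
211 (array([-3.7965, 33.5585,  0.6057]), array([  0.0011,  -0.0009, -14.1376]))
218 (array([-4.7394, 40.2643,  0.6058]), array([  0.0012,  -0.0008, -21.1376]))
225 (array([-4.8579, 47.0349,  0.606 ]), array([  0.0012,  -0.0008, -28.1376]))
232 (array([-4.1505, 53.7696,  0.6061]), array([  0.0013,  -0.0007, -35.1376]))
239 (array([-2.6276, 60.3678,  0.6062]), array([  0.0013,  -0.0006, -42.1376]))
246 (array([-0.3119, 66.7313,  0.6064]), array([  0.0014,  -0.0005, -49.1376]))
252 (array([ 2.2781, 71.9268,  0.6065]), array([  0.0014,  -0.0005, -55.1376]))
```

View pics/w2.png

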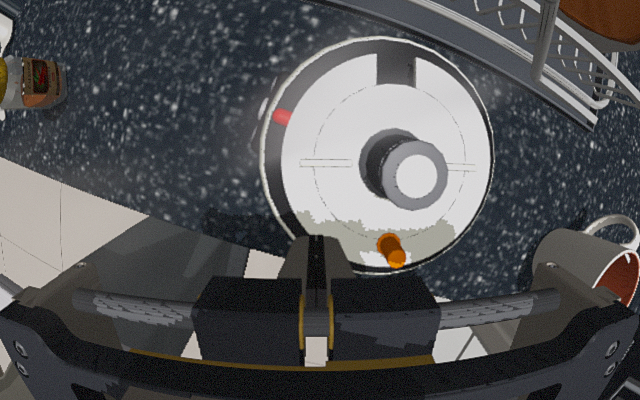

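The wrist view shows the finger standing just behind the peg (397,259), with the hub at (417,175) and the key at (283,117). I'll push along the arc now.

>>> servo_tool --deltas '[[[0,11,0],[0,0,0]],[[0,18,0],[0,0,0]],[[-0.5,22.5,0],[0,0,-2.5]],[[-2,27,0],[0,0,-7]],[[-3,30,0],[0,0,-10.5]],[[-3.8,33.5,0],[0,0,-14]],[[-4.3,37,0],[0,0,-17.5]],[[-4.7,40.3,0],[0,0,-21]],[[-4.8,43.6,0],[0,0,-24.5]],[[-4.8,47,0],[0,0,-28]]]'

```text
clock: 6.1
tcp_pos: [0.4149, -0.3482, 0.0965]
eef_rot: [[0.707, 0.707, 0.0], [0.707, -0.707, -0.0], [-0.0, 0.0, -1.0]]
force: [-0.4, 0.3, -0.7]
gripper_width: 0.001
gripper_force: 0.1
```

```bash
python3 -c "
from h import *
stt();s=look()
for p in [225,232,239,246,252]: print(p,delta(*pose(p,.024)))"
```

```text
6.1 [ 0.4149 -0.3482  0.0965] yang -45.01871589114678 f [-0.4112  0.325  -0.7   ]
peg 0.81 [349.6 263.7] [ 0.427  -0.3621  0.0885]
hub_top 0.92 [374.5 177. ] [ 0.4685 -0.3313  0.1075]
key 0.55 [291.7  81.3] [ 0.4746 -0.2685  0.058 ]
peg ang -143.3876715231915 r 0.051663572768288146
hub_top ang 0.0 r 0.0
key ang 84.46274912597623 r 0.06309482926714743
225 (array([ 0.0878, -0.1406,  0.5177]), array([-0.0037, -0.0006, -0.2487]))
232 (array([-2.4372,  6.1428,  0.5173]), array([-0.0036, -0.0008, -7.2487]))
239 (array([-4.1775, 12.6871,  0.5169]), array([ -0.0036,  -0.0011, -14.2487]))
246 (array([-5.1073, 19.3946,  0.5164]), array([ -0.0035,  -0.0013, -21.2487]))
252 (array([-5.2484, 25.1982,  0.516 ]), array([ -0.0035,  -0.0015, -27.2487]))
```

```bash
python3 -c "
from h import *
for p in [217,224,231,238,245,250]: print(p,delta(*pose(p,.017,c=np.array([.4677,-.330]))))"
```

```text
217 (array([2.7343, 1.2568, 0.5177]), array([-0.0037, -0.0004,  7.7513]))
224 (array([0.2118, 7.191 , 0.5173]), array([-0.0037, -0.0006,  0.7513]))
231 (array([-1.5687, 13.3884,  0.5168]), array([-0.0036, -0.0008, -6.2487]))
238 (array([-2.5807, 19.7565,  0.5164]), array([ -0.0036,  -0.001 , -13.2487]))
245 (array([-2.809 , 26.2006,  0.516 ]), array([ -0.0035,  -0.0012, -20.2487]))
250 (array([-2.49  , 30.7967,  0.5157]), array([ -0.0035,  -0.0014, -25.2487]))
```

>>> servo_tool --deltas '[[[0.5,4,0],[0,0,2]],[[0,7,0],[0,0,0.7]],[[-0.8,10.3,0],[0,0,-2.8]],[[-1.5,13.4,0],[0,0,-6.2]],[[-2.1,16.6,0],[0,0,-9.7]],[[-2.6,19.8,0],[0,0,-13.2]],[[-2.8,23,0],[0,0,-16.7]],[[-2.8,26.2,0],[0,0,-20.2]],[[-2.5,30.8,0],[0,0,-25.2]],[[-2.5,30.8,0],[0,0,-25.2]]]'

```text
clock: 7.35
tcp_pos: [0.4351, -0.3713, 0.0966]
eef_rot: [[0.339, 0.941, 0.0], [0.941, -0.339, -0.0], [-0.0, 0.001, -1.0]]
force: [-0.2, 0.1, -0.7]
gripper_width: 0.002
gripper_force: 0.0
```

```bash
python3 -c "
from h import *
stt();s=look();cv2.imwrite('pics/w3.png',s['img'][:,:,::-1])
for p in [250,255,259,262,265]: print(p,delta(*pose(p,.017,c=np.array([.4677,-.330]))))"
```

```text
7.35 [ 0.4351 -0.3713  0.0966] yang -19.802443309355493 f [-0.2217  0.1467 -0.6763]
peg 0.65 [351.3 259.2] [ 0.4536 -0.3764  0.0885]
hub_top 0.95 [358.7 178.4] [ 0.4694 -0.3313  0.1075]
key 0.87 [320.5  62.2] [ 0.4748 -0.2685  0.058 ]
peg ang -109.32471633729799 r 0.04773012998486876
hub_top ang 0.0 r 0.0
key ang 85.09228612131402 r 0.06308621477240131
250 (array([-0.346 ,  0.2907,  0.5508]), array([-0.013 , -0.005 , -0.0082]))
255 (array([-1.6368,  4.7134,  0.5497]), array([-0.0128, -0.0056, -5.0082]))
259 (array([-2.3887,  8.322 ,  0.5488]), array([-0.0126, -0.006 , -9.0082]))
262 (array([-2.7863, 11.0581,  0.5481]), array([ -0.0124,  -0.0063, -12.0082]))
265 (array([-3.0403, 13.8113,  0.5475]), array([ -0.0123,  -0.0067, -15.0082]))
```

View pics/w3.png

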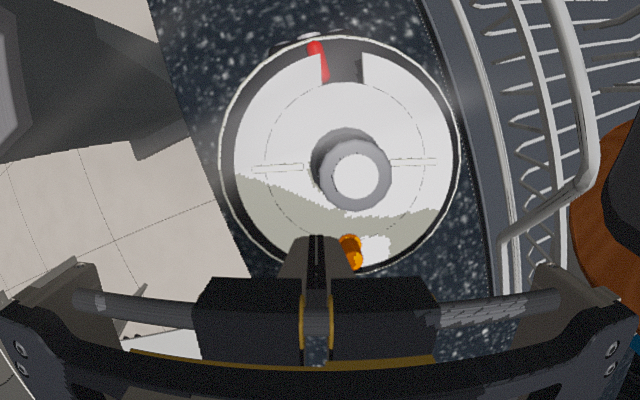

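The notch spans about columns 322–362, and the key (324,70) is at its left side. About 11° remains.

>>> servo_tool --deltas '[[[-0.8,2.5,0],[0,0,-2.5]],[[-1.6,4.7,0],[0,0,-5]],[[-2.4,8.3,0],[0,0,-9]],[[-2.7,10.5,0],[0,0,-11.4]],[[-2.7,10.5,0],[0,0,-11.4]],[[-2.7,10.5,0],[0,0,-11.4]]]'

```text
clock: 8.2
tcp_pos: [0.4435, -0.3769, 0.0966]
eef_rot: [[0.15, 0.989, -0.0], [0.989, -0.15, 0.0], [0.0, -0.0, -1.0]]
force: [0.4, -0.0, 0.2]
gripper_width: 0.007
gripper_force: 0.0
```

```bash
python3 -c "
from h import *
stt();s=look();cv2.imwrite('pics/w4.png',cv2.resize(s['img'][20:280,200:480,::-1],None,fx=2,fy=2))
for p in [260,263,265,268]: print(p,delta(*pose(p,.017,c=np.array([.4677,-.330]))))"
```

```text
8.2 [ 0.4435 -0.3769  0.0966] yang -8.637271699264426 f [ 0.4367 -0.01    0.2396]
peg 0.6 [348.9 258.1] [ 0.4613 -0.3773  0.0885]
hub_top 0.67 [356.6 175.8] [ 0.4685 -0.3297  0.1075]
key 0.65 [338.2  56.9] [ 0.4732 -0.2664  0.058 ]
peg ang -98.6243974147768 r 0.04816670120572558
hub_top ang 0.0 r 0.0
key ang 85.79938213963814 r 0.0634276981257263
260 (array([ 0.5015, -1.3413,  0.598 ]), array([-0.0019, -0.0005,  1.4297]))
263 (array([-0.3853,  1.2775,  0.5979]), array([-0.0019, -0.0006, -1.5703]))
265 (array([-0.8998,  3.0476,  0.5979]), array([-0.0019, -0.0006, -3.5703]))
268 (array([-1.555 ,  5.7337,  0.5978]), array([-0.0019, -0.0007, -6.5703]))
```

View pics/w4.png

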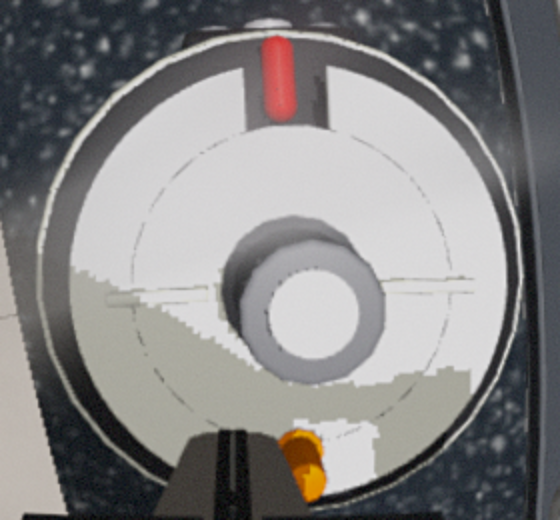

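The notch (columns 246–327) has the key (281) nearly central, about 1.5 mm off. I'll back off, rise and move over the hub.

>>> servo_tool --deltas '[[[0,-8,0],[0,0,0]],[[0,-15,0],[0,0,0]],[[0,-15,-30],[0,0,0]],[[0,-15,-60],[0,0,0]],[[0,-15,-60],[0,0,0]]]'

```text
clock: 8.95
tcp_pos: [0.4298, -0.3762, 0.1602]
eef_rot: [[0.149, 0.989, 0.004], [0.989, -0.149, -0.004], [-0.003, 0.005, -1.0]]
force: [0.1, -0.4, 0.3]
gripper_width: 0.006
gripper_force: 0.0
```

```bash
python3 -c "
from h import *
stt();s=look()
print(delta([.468,-.330,.150],-8.6))"
```

```text
8.95 [ 0.4298 -0.3762  0.1602] yang -8.56272362660164 f [ 0.102  -0.3629  0.3275]
peg 0.72 [357.1 224.2] [ 0.4602 -0.3806  0.0885]
notch 0.92 [351.8  80.1] [ 0.474  -0.2732  0.0595]
hub_top 0.86 [366.6 157.9] [ 0.4698 -0.3301  0.1075]
key 0.62 [353.4  72.9] [ 0.4763 -0.2673  0.058 ]
peg ang -100.83355683416809 r 0.05133050640569127
notch ang 85.85396203129037 r 0.05706420350150607
hub_top ang 0.0 r 0.0
key ang 84.10255986546701 r 0.06313126964554829
(array([49.7068, 33.0481,  5.5031]), array([-0.0922, -0.0574,  0.0547]))
```

>>> servo_tool --deltas '[[[25,17,0],[0,0,0]],[[50,33,0],[0,0,0]],[[50,33,8],[0,0,0]],[[50,33,16],[0,0,0]],[[50,33,16],[0,0,0]],[[50,33,16],[0,0,0]]]'

```text
clock: 9.8
tcp_pos: [0.4679, -0.3306, 0.1398]
eef_rot: [[0.149, 0.989, -0.001], [0.989, -0.149, 0.001], [0.001, -0.001, -1.0]]
force: [-0.1, 0.0, -0.3]
gripper_width: 0.002
gripper_force: 0.0
```

```bash
python3 -c "
from h import *
stt()"
```

```text
9.8 [ 0.4679 -0.3306  0.1398] yang -8.581222492920888 f [-0.1403  0.0052 -0.3432]
```

Contact is expected after about 7 mm and home at about 17 mm.

>>> servo_tool --deltas '[[[0,0,3],[0,0,0]],[[0,0,6],[0,0,0]],[[0,0,8],[0,0,0]],[[0,0,10],[0,0,0]],[[0,0,11],[0,0,0]],[[0,0,12],[0,0,0]],[[0,0,13],[0,0,0]],[[0,0,13],[0,0,0]]]'

```text
clock: 10.6
tcp_pos: [0.4687, -0.3305, 0.128]
eef_rot: [[0.148, 0.989, -0.0], [0.989, -0.148, -0.0], [-0.0, 0.0, -1.0]]
force: [-1.2, 0.8, 5.3]
gripper_width: 0.003
gripper_force: 2.3
```

>>> servo_tool --deltas '[[[0,0,1],[0,0,0]],[[0,0,2],[0,0,0]],[[0,0,3],[0,0,0]],[[0,0,4],[0,0,0]],[[0,0,5],[0,0,0]],[[0,0,6],[0,0,0]],[[0,0,6],[0,0,0]]]'

```text
clock: 11.3
tcp_pos: [0.4687, -0.3305, 0.1234]
eef_rot: [[0.148, 0.989, -0.0], [0.989, -0.148, -0.001], [-0.001, 0.0, -1.0]]
force: [-5.8, 3.1, 20.1]
gripper_width: 0.005
gripper_force: 9.9
```

The force rose to 20 N at the expected home height, so I'll retract and check.

>>> servo_tool --deltas '[[[0,0,-10],[0,0,0]],[[0,0,-40],[0,0,0]],[[0,0,-80],[0,0,0]],[[-50,-30,-100],[0,0,0]],[[-50,-30,-100],[0,0,0]],[[-50,-30,-100],[0,0,0]],[[-50,-30,-100],[0,0,0]]]'

```text
clock: 12.0
tcp_pos: [0.4316, -0.3747, 0.2209]
eef_rot: [[0.15, 0.989, -0.0], [0.989, -0.15, 0.001], [0.001, -0.001, -1.0]]
force: [0.1, -0.9, -0.6]
gripper_width: 0.003
gripper_force: 0.0
```

```bash
python3 -c "
from h import *
stt();s=look(.05);a=s['img'][60:280,260:480,::-1]
d=optics.snapshot('side')
for r in models.pinpoint('side','hub_top')[:1]: print('side hub',r['score'],pd(d,r['centre']))
b=d['img'][150:260,270:390,::-1]
cv2.imwrite('pics/f.png',np.hstack([cv2.resize(a,(400,400)),cv2.resize(b,(400,400))]))"
```

```text
12.0 [ 0.4316 -0.3747  0.2209] yang -8.600259861312772 f [ 0.1066 -0.9135 -0.5564]
peg 0.92 [347.2 203.8] [ 0.4607 -0.3812  0.079 ]
notch 0.8 [345.7  89.9] [ 0.4771 -0.2715  0.05  ]
hub_top 0.58 [352.2 154. ] [ 0.4695 -0.3323  0.098 ]
key 0.84 [344.   86.3] [ 0.4751 -0.2685  0.058 ]
peg ang -100.29869847128278 r 0.049658066267569245
notch ang 82.89874898979735 r 0.06130042746386594
hub_top ang 0.0 r 0.0
key ang 85.00991116100225 r 0.0640846218884679
side hub 0.72 [ 0.4628 -0.3177  0.098 ]
```

View pics/f.png

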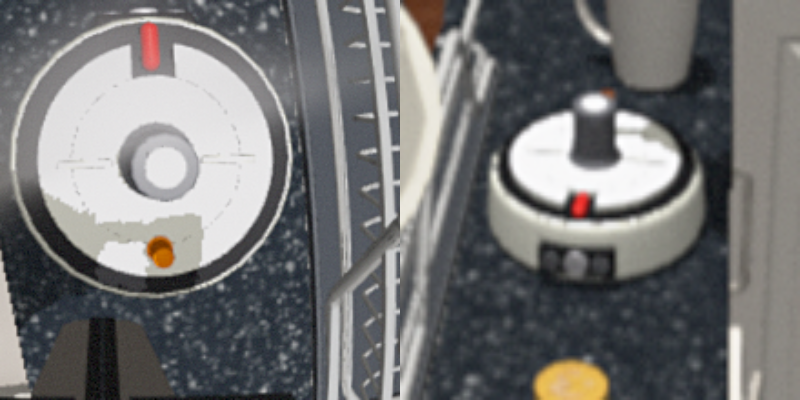

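The pictures show the disc flat on the base with the red key in the notch (150,45 left; 580,205 right). The hub top measures 0.098 m, which is the home height, and the gripper is clear.

```bash
python3 -c "
from h import *
print(env.job_done())"
```

```text
the job is handed in; nothing more can be done
None
```

The disc is fully home: it lies flat on the base with the red key in its notch, and I handed the job in at about 12 s, with no verdict returned.

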